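Refit the hob's control knob and hold it pressed in

TASK

One of the hob's two controls is missing its knob: lift that knob up off its peg on the drying stand, turn it so that the flat in its bore matches the flat of the bare D-shaped shaft on the hob, and push it fully home on the shaft. Then press the knob all the way down against its spring, as one does to light a burner, and finish while still holding it pressed down. Leave the burner ring, pan, plate and mug where they are.

Things in the scene. Friction and masses are not known exactly. Their poses are not given: they have to be found in the camera images.
- knob: Loose aluminium cooker knob, 60 g, on one of the stand's pegs, free to turn there. 40 mm high; from above: two parallel flat sides 30 mm apart (y = -15 and +15 mm, x = -20 to +14 mm), a nose narrowing to 6 mm at x = +29 mm, a black line on top from centre to nose. Origin: on the bore's axis, level with the underside; x to the nose, z up. Pinch its flat sides from above.
- knob_bore (a point): The knob's bore: point on its axis at the bore's ceiling, 18 mm above the knob's underside; axes as the knob's. The bore opens downward, is 17 mm across and D-shaped, its flat on the nose (+x) side, 5.2 mm from the axis. Fingertips that reach below the knob's underside strike the dial before the knob is home.
- shaft_seat (a point): Seat of the bare D-shaft on the hob: on the shaft's axis, at the top of its black dial disc (44 mm across), where the knob's underside rests when home; 86 mm above the work surface, lower as the shaft is pressed. z up; x is where the shaft's flat faces, and a tab on the dial's rim (to 34 mm from the axis) points that way too. It does not turn. The knob fits with its x along this x.
- shaft_tip (a point): Top of the bare steel D-shaft, 16 mm above shaft_seat, same axes. The shaft is 15 mm across, its flat 4.2 mm from the axis; the top 2.5 mm taper in by about 1.5 mm. The knob has 1 mm of play all round it and about 8 degrees in turn. It may be the left or the right control; the other, 140 mm beside it, has its knob.
- spindle (a joint): How far the shaft and its dial are pressed down, in m: 0 at rest, 0.008 at the bottom stop. A spring pushes back, about 6 N at the start and 14 N at the bottom; it comes up again when let go.
- stand: Drying stand, fixed: wooden base 110 x 200 x 14 mm, origin at the centre of its underside. Two upright rods at y = +55 and -55 mm, each with a shoulder disc 26 mm across, top 94 mm above the work surface, and on it a round peg 9 mm thick, 15 mm high. Knob and burner ring rest on the shoulders, one each, either way round.
- hob: Two-burner steel hob, fixed: 500 mm deep (x), 300 mm wide (y), its top 70 mm above the work surface, origin at the centre of its underside, -x towards the robot. The controls lie on the strip nearest the robot, at x = -190 mm, y = +70 and -70 mm; the black pan supports begin at x = -113 mm and reach 98 mm above the work surface.
- fitted_knob: The other control, with a knob of the same form fitted: fixed, not to be handled. Origin on its axis at the hob's top; the knob reaches 56 mm above that.
- burner_ring: Loose steel ring, 56 mm across, 12 mm high, hung on the stand's other peg. Origin: centre of its underside. Leave alone.
- pan: Loose steel pan, 120 mm across and 65 mm high, on the hob's front burner (the one nearer the robot), about 165 mm behind the line of the controls. Origin: centre of its underside. Leave alone.
- plate: White plate, 160 mm across, 20 mm high, on the work surface. Origin: centre of its underside. Leave alone.
- mug: White mug, 80 mm across, 95 mm high, on the work surface beyond the hob's left side. Origin: centre of its underside. Leave alone.
There are look-alikes about, which are no part of the job. Leave any brown or orange look-alike of the knob alone.

How it is judged:
By the outcome, as a careful person would: the job done as asked, in the order asked, and still so for the second after the job is handed in, while the arm keeps its last pose, push and grip.
It also fails if it takes over 38 s, if anything falls off the work surface, if the arm or the gripper's body presses on something with over 40 N, if the wrist force passes 120 N, or if a joint passes its speed limit or range.

ROBOT

A 7-joint arm with a two-finger parallel gripper is mounted at the origin on the work surface. World frame = base frame: x ahead of the robot, y to its left, z up, the work surface at z = 0. Lengths are in m, angles in rad, forces in N, time in s.
With the tool pointing down it reaches from about 0.425 to 0.875 m from the base axis. Payload 4.7 kg.
Tool frame: the origin (TCP) lies between the finger pads; the fingertips stand 14 mm ahead of it and the grasp point (between the pads) lies 5 mm behind it; z points along the fingers, y is the line along which they close (so a half turn about z gives the same grasp; the last joint's range is limited). The gripper opens to 87 mm and grips with 3 to 60 N. Pads are 19 mm wide; open, the fingers measure 117 mm over their backs; the gripper's body (75 mm by 190 mm) begins 51 mm behind the grasp point.
Start: joints at [1.363, 0.321, -0.07, 1.45, 0.023, 1.371, -0.057], TCP at [0.143, -0.634, 0.237] pointing down, gripper open.
Joint ranges: [-2.86, 2.86], [-0.3, 2.09], [-1.38, 1.24], [0.06, 2.45], [-1.56, 4.7], [0.09, 2.05], [-2.69, 2.69]. Speed limits (rad/s): [2.57, 2.57, 3.14, 3.14, 3.14, 3.14, 3.14].

INTERFACE

Orientations are given as a rotation vector (axis times angle).
In Python, from bench import ctrl gives the robot as it stands.
- The arm moves only by the shell command python3 -m inch 'ROWS' [OPENING] [FORCE]. ROWS is JSON, a list of rows, each a list of 6 numbers: the shift along the world's x, y, z in mm, then the turn, a rotation vector about the world's x, y, z in degrees. In form: [[tx, ty, tz, rx, ry, rz], ...]. A call has 1 to 20 rows; each row is the pose to reach, as a shift and turn from the pose commanded when the call began; what a row does not reach only later rows make up. A row lasts 1/8 s, in which the tool goes at most 62.5 mm and 10.7 degrees, less where a joint would pass 70% of its speed; a pose out of reach is approached as far as the arm can. A call with a gripper value outside its range is refused whole. OPENING is the finger opening in mm, from 0 to 87, set as the call begins (- or left out, the last holds). The fingers move at their own pace and stop on an object; FORCE is the grip in N (left out, the last holds). Time passes only in rows, so rows that repeat a pose let the fingers close. It gives the time, the measured TCP pose, the force, the opening and the grip force at its end, in the units of the state.
- ctrl.get_state(): the state, without advancing time (a new reading comes with each control period).
- ctrl.get_image(name): name is "scene" or "top"; returns (picture, depth): 420x560x3 uint8, red, green, blue; 420x560 float32, m along the optical axis (not along the pixel's ray), 0 where there is no reading.
- ctrl.camera_params(name): a dict with "mtx" (3x3 intrinsics, pixels), "dist_coeffs" ([k1, k2, p1, p2, k3] as OpenCV has them; the pictures are not rectified), "T" (4x4, takes a point from camera to world coordinates). Camera axes: x right, y down, z forward; pixel columns grow to the right and rows downward; lengths in m; the calibration is good to about 2 mm. A picture is of the moment at which its call begins. camera_params takes no time and is no camera call.
- ctrl.close_job(): hands the job in; it is judged then, once.
The state is a dict: "time": time; "joint_positions": joint angles; "qd": joint speeds; "joint_torque": joint torques, N m; "position": TCP position; "tool_rot": TCP orientation; "ft_force": force on the tool from outside, world axes, zero at the start; "torque": the same for the moment, N m; "grip_width": opening from 0.0 (shut) to 1.0 (fully open); "grip_force": force on a finger pad.
Only numpy, scipy, OpenCV 4.12 (cv2) and the standard library are available. Lean on these libraries where they do the work, as an engineer would, in place of code of your own. Each camera call takes 0.05 s, during which the arm holds its last target. There are 200 camera calls.

## Working session

There is one attempt and no reset: what is moved stays moved. The work goes in short steps, Python scripts to look and compute and a shell command to move; the robot and the scene stay as the last step left them, time stands still between calls to the robot, and variables do not carry over. Pictures are saved under pics/ and viewed, at most 10 in all, crops included, and the job is handed in when it is done.

```bash
mkdir -p pics; cat > h.py <<'E'
import numpy as np, cv2, sys
from bench import ctrl
def grab(n):
    im,d=ctrl.get_image(n); np.savez(f'/tmp/{n}.npz',im=im,d=d); return im,d
def load(n):
    z=np.load(f'/tmp/{n}.npz'); return z['im'],z['d']
def world(n,uv,depth):
    p=ctrl.camera_params(n); uv=np.array(uv,float).reshape(-1,1,2)
    r=cv2.undistortPoints(uv,np.array(p['mtx']),np.array(p['dist_coeffs'])).reshape(-1,2)
    c=np.c_[r,np.ones(len(r))]*np.array(depth,float).reshape(-1,1)
    T=np.array(p['T']); return c@T[:3,:3].T+T[:3,3]
def cloud(n):
    im,d=load(n); v,u=np.mgrid[:420,:560]
    return world(n,np.stack([u,v],-1).reshape(-1,2),d.reshape(-1)).reshape(420,560,3)
E
python3 - <<'E'
from h import *
for n in('top','scene'):
    im,d=grab(n); cv2.imwrite(f'pics/{n}0.png',im[:,:,::-1]); print(np.array(ctrl.camera_params(n)['T']).round(3),np.array(ctrl.camera_params(n)['mtx']).round(0))
print(ctrl.get_state())
E
```

```text
[[ 0.089 -0.974  0.21   0.233]
 [-0.996 -0.088  0.017  0.096]
 [ 0.002 -0.211 -0.977  1.48 ]
 [ 0.     0.     0.     1.   ]] [[488.   0. 286.]
 [  0. 488. 209.]
 [  0.   0.   1.]]
[[ 4.57e-01  6.39e-01 -6.19e-01  1.27e+00]
 [ 8.89e-01 -3.28e-01  3.19e-01 -2.64e-01]
 [ 1.00e-03 -6.96e-01 -7.18e-01  9.04e-01]
 [ 0.00e+00  0.00e+00  0.00e+00  1.00e+00]] [[412.   0. 282.]
 [  0. 412. 211.]
 [  0.   0.   1.]]
{'time': 0.1, 'joint_positions': array([ 1.36311258,  0.32172884, -0.07011434,  1.45154224,  0.0226044 ,
        1.37079328, -0.05689778]), 'qd': array([ 4.87903976e-04, -2.65159779e-03, -8.70902288e-04, -4.67389586e-03,
        6.59716493e-05, -1.87864738e-03, -1.17509916e-05]), 'joint_torque': array([ 4.40413978e-04, -4.92568588e+01, -4.05253004e-01, -3.13397491e+01,
       -6.41463278e-02,  3.94744158e-02,  1.10267974e-04]), 'position': array([ 0.1428488 , -0.63363226,  0.23558951]), 'tool_rot': array([-3.12063433e+00, -3.47571382e-01,  4.29019690e-04]), 'ft_force': array([-0.99160012,  0.65054945, -0.62328785]), 'torque': array([0.03894267, 0.0155533 , 0.02570262]), 'grip_force': 0.0, 'grip_width': 0.9985439508650982}
```

View pics/top0.png

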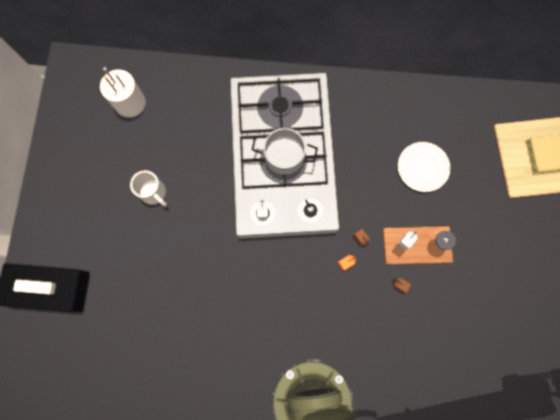

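View pics/scene0.png

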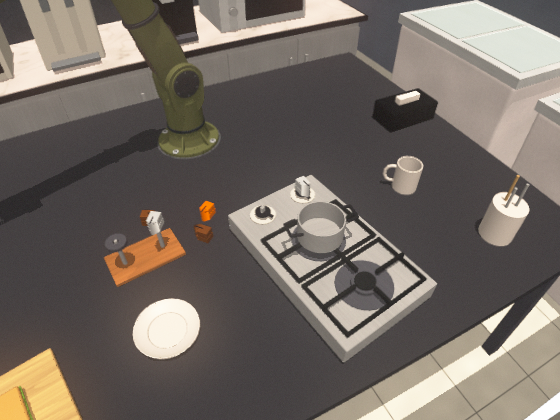

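The top view shows the loose knob on the stand's left peg at about (408,241) and the burner ring at (445,240). The bare shaft is the right control at about (310,210), and the fitted knob is at (263,212). Brown and orange look-alikes lie at (362,237), (347,262) and (402,285). Next I'll zoom in and measure.

```bash
python3 - <<'E'
from h import *
im,d=load('top'); C=cloud('top')
a=cv2.resize(im[215:270,385:460],None,fx=8,fy=8,interpolation=cv2.INTER_CUBIC)
b=cv2.resize(im[190:230,280:340],None,fx=8,fy=8,interpolation=cv2.INTER_CUBIC)
o=np.zeros((440+0,0,3),np.uint8)
b=cv2.copyMakeBorder(b,0,120,0,0,cv2.BORDER_CONSTANT)[:440]
cat=np.hstack([a,b]); print(cat.shape)
s=740/cat.shape[1]; cv2.imwrite('pics/zoom.png',cv2.resize(cat,None,fx=s,fy=s)[:,:,::-1])
def blob(u0,u1,v0,v1,zlo,zhi,name):
    P=C[v0:v1,u0:u1]; m=(P[...,2]>zlo)&(P[...,2]<zhi); Q=P[m]
    vv,uu=np.nonzero(m)
    r=cv2.minAreaRect((Q[:,:2]*1000).astype(np.float32))
    print(name,len(Q),Q.mean(0).round(4),'rect',np.round(r[0],1),np.round(r[1],1),round(r[2],1),'px',(uu.mean()+u0).round(1),(vv.mean()+v0).round(1),'z med',np.median(Q[:,2]).round(4))
blob(390,428,222,262,.118,.16,'knobtop')
blob(428,460,222,262,.085,.13,'ring')
blob(295,325,195,225,.094,.12,'shafttip')
blob(293,327,190,225,.080,.12,'dial')
blob(245,282,195,228,.115,.14,'fitted')
blob(383,455,222,268,.008,.022,'standbase')
for k in [(238,408),(210,310),(220,330)]: print(k,C[k].round(4))
E
```

```text
(440, 1080, 3)
knobtop 183 [ 0.4696 -0.23    0.1334] rect [ 472.4 -232.2] [29.9 50.5] 57.1 px 409.2 238.9 z med 0.1337
ring 314 [ 0.4813 -0.3375  0.1061] rect [ 481.4 -337.6] [53.4 55. ] 31.3 px 445.1 239.7 z med 0.1065
shafttip 19 [0.5366 0.0504 0.1023] rect [536.7  51. ] [10.4 13.7] 34.2 px 310.0 209.0 z med 0.1031
dial 185 [0.5394 0.0512 0.0877] rect [538.1  48.4] [63.6 42.6] 58.9 px 309.5 209.1 z med 0.0865
fitted 166 [0.5191 0.1895 0.125 ] rect [521.  190.2] [48.3 29. ] 5.9 px 261.1 209.0 z med 0.1253
standbase 1846 [ 0.4701 -0.2777  0.0143] rect [ 472.3 -291.7] [126.9 213. ] 6.0 px 415.2 246.2 z med 0.0143
(238, 408) [ 0.472  -0.2269  0.1325]
(210, 310) [0.5332 0.0502 0.1044]
(220, 330) [ 0.5149 -0.0115  0.0753]
```

View pics/zoom.png

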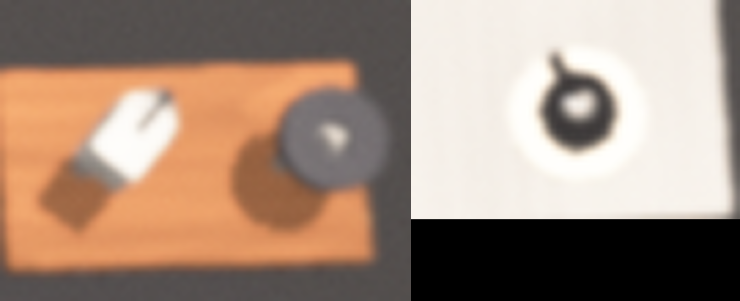

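The knob's nose points up-right in the picture (about (172,93) in the crop), so its azimuth is roughly -40°. The dial's tab points up-left, at roughly +25°. To measure both properly, I'll rectify the two cameras onto the knob-top and dial planes.

```bash
cat >> h.py <<'E'
def rect(n,cx,cy,z,half=0.05,s=3):
    """metric top view on plane z: right=-y, up=+x, s px/mm"""
    im,_=load(n); p=ctrl.camera_params(n); N=int(half*2000*s)
    a=(np.arange(N)+.5)/s/1000-half
    X=cx-a[:,None]+0*a[None]; Y=cy-a[None]+0*a[:,None]
    T=np.linalg.inv(np.array(p['T']))
    uv,_=cv2.projectPoints(np.stack([X,Y,0*X+z],-1).reshape(-1,3),cv2.Rodrigues(T[:3,:3])[0],T[:3,3],np.array(p['mtx']),np.array(p['dist_coeffs']))
    uv=uv.reshape(N,N,2).astype(np.float32)
    return cv2.remap(im,uv[...,0],uv[...,1],cv2.INTER_CUBIC),X,Y
E
python3 - <<'E'
from h import *
rows=[]
for n in('top','scene'):
    t=[]
    for (cx,cy,z,typ) in((.470,-.230,.134,'k'),(.536,.050,.086,'d')):
        r,X,Y=rect(n,cx,cy,z); g=cv2.cvtColor(r,cv2.COLOR_RGB2GRAY)
        hsv=cv2.cvtColor(r,cv2.COLOR_RGB2HSV)
        if typ=='k': m=(g>165)&(hsv[...,1]<70)
        else: m=g<140
        k,l,st,ce=cv2.connectedComponentsWithStats(m.astype(np.uint8))
        i=1+np.argmax(st[1:,4]); m=l==i
        R=cv2.minAreaRect(np.c_[X[m],Y[m]].astype(np.float32)*1000)
        print(n,typ,'area mm2',m.sum()/9,'mean',X[m].mean().round(4),Y[m].mean().round(4),np.round(R[0],1),np.round(R[1],1),round(R[2],1))
        c,_=cv2.findContours(m.astype(np.uint8),0,1); o=r.copy()
        cv2.drawContours(o,c,-1,(255,0,0),1); cv2.drawMarker(o,(150,150),(0,255,0),0,8); t.append(o)
    rows.append(np.hstack(t))
cv2.imwrite('pics/rect.png',np.vstack(rows)[:,:,::-1])
E
```

```text
top k area mm2 1419.0 mean 0.4692 -0.2294 [ 470.6 -230.5] [33.2 49. ] 53.7
top d area mm2 1055.0 mean 0.5382 0.0501 [540.3  49.2] [38.1 46.1] 82.2
scene k area mm2 1448.0 mean 0.4817 -0.229 [ 485.2 -232.3] [36.5 70.3] 71.3
scene d area mm2 1656.888888888889 mean 0.5472 0.0504 [545.9  53.4] [50.2 47.6] 63.4
```

View pics/rect.png

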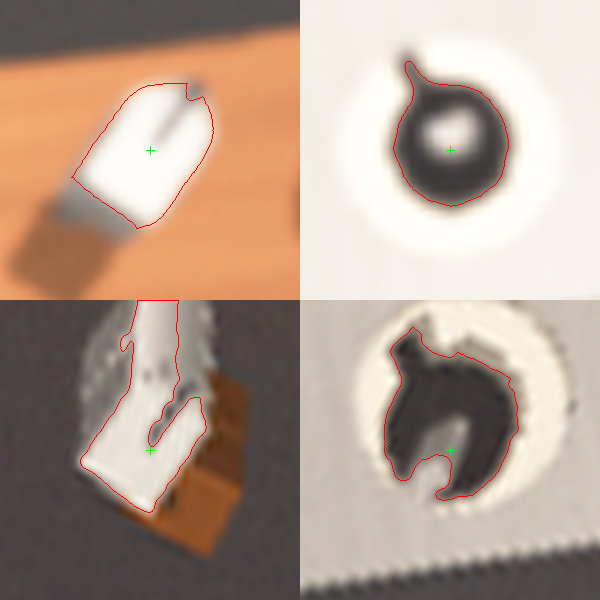

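Measurements so far:

| Item | x (m) | y (m) | Azimuth |
|---|---|---|---|
| Knob axis | ≈ 0.471 | ≈ -0.229 | ≈ -38.5° |
| Dial axis | ≈ 0.540 | ≈ 0.050 | tab at ≈ +27° |

The two cameras agree on the offset between them: the scene camera reads both about 4 mm further in x. I'll move above the knob now.

```bash
python3 -m inch '[[328,405,0,0,0,-51],[328,405,0,0,0,-51],[328,405,0,0,0,-51],[328,405,0,0,0,-51],[328,405,0,0,0,-51],[328,405,0,0,0,-51],[328,405,0,0,0,-51],[328,405,0,0,0,-51],[328,405,0,0,0,-51],[328,405,0,0,0,-51],[328,405,0,0,0,-51],[328,405,-50,0,0,-51],[328,405,-50,0,0,-51],[328,405,-50,0,0,-51]]' 70 60
python3 - <<'E'
from h import *
t=[]
for n in('top','scene'): grab(n)
s=ctrl.get_state(); p=s['position']; print(p, s['tool_rot'])
T=[]
for n in('top','scene'):
    r,X,Y=rect(n,p[0],p[1],p[2]-.014,.065,3); cv2.drawMarker(r,(195,195),(0,255,0),0,8); T.append(r)
cv2.imwrite('pics/hover.png',np.hstack(T)[:,:,::-1])
E
```

```text
time: 1.85
position: [0.4709, -0.2302, 0.1877]
tool_rot: [2.967, -1.033, 0.001]
ft_force: [-0.4, -0.5, 0.3]
grip_width: 0.803
grip_force: 0.0
[ 0.47179952 -0.23004989  0.18853885] [ 2.96673589 -1.0314619   0.00452228]
```

View pics/hover.png

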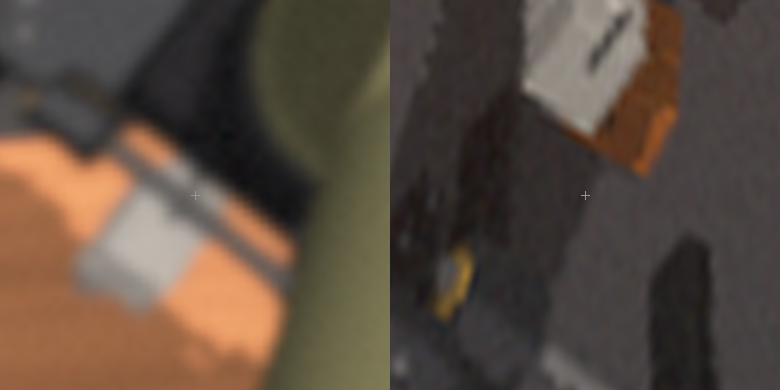

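In the scene view the right fingertip's top corner is at (690,240), and I predicted (685,238), so the scene camera agrees with the arm. The knob line fits a correction of about +1.5 mm in x and -1 mm in y. I'll descend and grasp.

```bash
python3 -m inch '[[1.5,-1,-30,0,0,0],[1.5,-1,-60,0,0,0],[1.5,-1,-73,0,0,0],[1.5,-1,-73,0,0,0]]' && python3 -m inch '[[0,0,0,0,0,0],[0,0,0,0,0,0],[0,0,0,0,0,0],[0,0,0,0,0,0],[0,0,0,0,0,0]]' 20 50 && python3 -m inch '[[0,0,20,0,0,0],[0,0,40,0,0,0],[0,0,60,0,0,0],[0,0,60,0,0,0]]'
```

```text
time: 2.45
position: [0.4725, -0.2302, 0.1138]
tool_rot: [-2.968, 1.03, 0.001]
ft_force: [0.5, 0.4, -0.0]
grip_width: 0.807
grip_force: 0.0
time: 3.08
position: [0.4725, -0.2301, 0.1137]
tool_rot: [2.968, -1.03, 0.0]
ft_force: [0.4, -0.8, 1.4]
grip_width: 0.341
grip_force: 49.5
time: 3.58
position: [0.4734, -0.2305, 0.1749]
tool_rot: [2.967, -1.03, 0.005]
ft_force: [-0.2, -0.0, -0.6]
grip_width: 0.342
grip_force: 49.5
```

The knob is held at 29.7 mm opening. Next I'll carry it over the shaft with a turn of +65° and look again from there.

```bash
python3 -m inch '[[68,280,0,0,0,65],[68,280,0,0,0,65],[68,280,0,0,0,65],[68,280,0,0,0,65],[68,280,0,0,0,65],[68,280,0,0,0,65],[68,280,0,0,0,65],[68,280,0,0,0,65],[68,280,-30,0,0,65],[68,280,-30,0,0,65],[68,280,-30,0,0,65]]'
python3 - <<'E'
from h import *
for n in('top','scene'): grab(n)
s=ctrl.get_state(); p=s['position']; a=s['tool_rot'];az=2*np.degrees(np.arctan2(a[1],a[0])); print(p,az%360)
r1,_,_=rect('scene',p[0],p[1],p[2]-.020,.05,4)
im,_=load('scene')
# projections of expected knob axis / nose bottom
P=ctrl.camera_params('scene');T=np.linalg.inv(np.array(P['T']))
q=cv2.projectPoints(np.array([[p[0],p[1],.126]]),cv2.Rodrigues(T[:3,:3])[0],T[:3,3],np.array(P['mtx']),np.array(P['dist_coeffs']))[0].ravel()
u,v=q.astype(int); print(u,v)
raw=cv2.resize(im[v-50:v+50,u-50:u+50],(400,400),interpolation=cv2.INTER_CUBIC)
cv2.drawMarker(r1,(200,200),(0,255,0),0,8)
cv2.imwrite('pics/over.png',np.hstack([raw,r1])[:,:,::-1])
E
```

```text
time: 4.95
position: [0.5407, 0.0495, 0.1442]
tool_rot: [3.057, 0.723, 0.001]
ft_force: [0.1, 0.8, -0.9]
grip_width: 0.351
grip_force: 49.5
[0.54117213 0.04980611 0.14469364] 26.653783629084543
261 200
```

View pics/over.png

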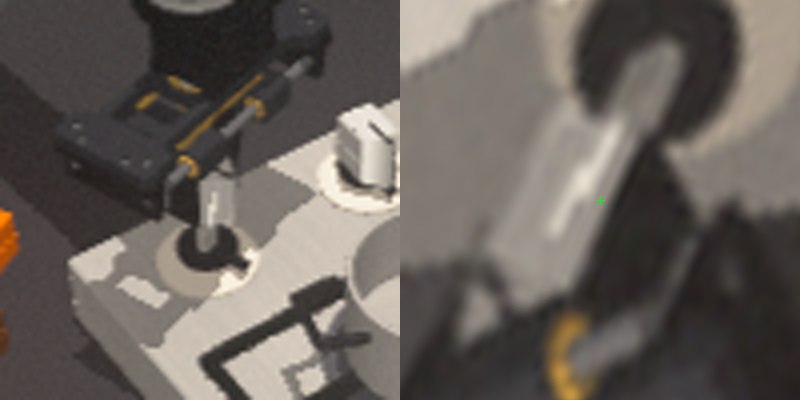

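The knob sits over the shaft, with its nose along the tab direction (tab at about (240,262) in the left crop, shaft at (208,235)). The underside isn't clear enough to refine the position, so I'll lower it gently and use the force reading as a check.

```bash
python3 -m inch '[[0,0,-15,0,0,0],[0,0,-20,0,0,0],[0,0,-22,0,0,0],[0,0,-24,0,0,0],[0,0,-25,0,0,0],[0,0,-26,0,0,0],[0,0,-26,0,0,0]]'
```

```text
time: 5.92
position: [0.54, 0.0498, 0.1184]
tool_rot: [3.056, 0.725, -0.002]
ft_force: [-4.9, -2.0, 7.4]
grip_width: 0.347
grip_force: 49.5
```

The contact force points along the knob's -x, so the knob needs to shift that way.

```bash
python3 -m inch '[[-0.7,-0.3,0,0,0,0],[-1.3,-0.7,0,0,0,0],[-1.3,-0.7,0,0,0,0]]'; python3 -m inch '[[0,0,-2,0,0,0],[0,0,-3,0,0,0],[0,0,-3,0,0,0]]'
```

```text
time: 6.3
position: [0.5398, 0.0497, 0.119]
tool_rot: [3.056, 0.726, 0.002]
ft_force: [-2.4, 0.4, 7.3]
grip_width: 0.342
grip_force: 49.5
time: 6.68
position: [0.5398, 0.0497, 0.1163]
tool_rot: [3.056, 0.726, 0.002]
ft_force: [-3.4, -0.1, 9.0]
grip_width: 0.345
grip_force: 49.5
```

The vertical force is rising at the spring's rate, so the knob is sitting on the taper. I'll keep shifting along -x.

```bash
python3 -m inch '[[-0.7,-0.3,0,0,0,0],[-1.3,-0.5,0,0,0,0],[-1.3,-0.5,0,0,0,0]]';  python3 -m inch '[[-0.7,-0.3,0,0,0,0],[-1.3,-0.5,0,0,0,0],[-1.3,-0.5,0,0,0,0]]'; python3 - <<'E'
from h import *
im,d=grab('scene'); u,v=261,210
cv2.imwrite('pics/z1.png',cv2.resize(im[v-45:v+45,u-60:u+60],(800,600),interpolation=cv2.INTER_CUBIC)[:,:,::-1])
print(ctrl.get_state()['torque'])
E
```

```text
time: 7.05
position: [0.5396, 0.0497, 0.1168]
tool_rot: [3.056, 0.726, 0.006]
ft_force: [-1.5, 0.3, 9.1]
grip_width: 0.342
grip_force: 49.5
time: 7.42
position: [0.5394, 0.0496, 0.1173]
tool_rot: [3.056, 0.726, 0.011]
ft_force: [1.4, 2.3, 8.8]
grip_width: 0.343
grip_force: 49.5
[ 0.43144123 -0.18229726  0.01931964]
```

View pics/z1.png

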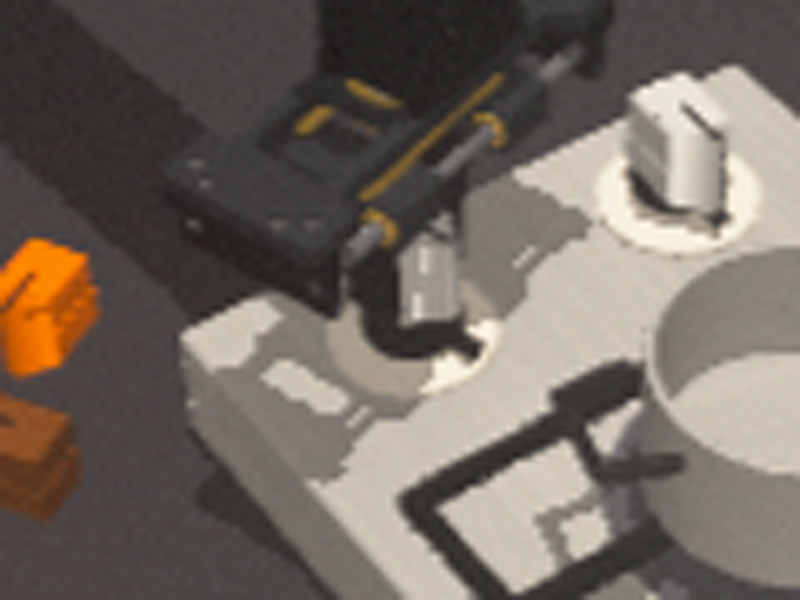

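The knob is caught laterally: the arm was commanded about 4 mm and moved only about 0.6 mm. It hasn't dropped past the taper, though. I'll ease the side load and wiggle the yaw while pressing lightly.

```bash
python3 -m inch '[[1,0.4,-2,0,0,0],[1,0.4,-2,0,0,3],[1,0.4,-3,0,0,6],[1,0.4,-3,0,0,6]]';  python3 -m inch '[[0,0,0,0,0,-4],[0,0,0,0,0,-8],[0,0,0,0,0,-12],[0,0,0,0,0,-12]]'
```

```text
time: 7.98
position: [0.5401, 0.0495, 0.1144]
tool_rot: [3.013, 0.885, 0.009]
ft_force: [-1.4, -0.6, 12.1]
grip_width: 0.344
grip_force: 49.5
time: 8.48
position: [0.5399, 0.0496, 0.1144]
tool_rot: [3.09, 0.564, 0.008]
ft_force: [-1.8, 0.8, 12.0]
grip_width: 0.342
grip_force: 49.5
```

The yaw turned freely without the knob dropping, so I don't know the lateral offset. I'll lift clear, reset the yaw and read the free position.

```bash
python3 -m inch '[[0,0,8,0,0,3],[0,0,16,0,0,6],[0,0,18,0,0,6],[0,0,18,0,0,6],[0,0,18,0,0,6]]'; python3 - <<'E'
from h import *
for n in('top','scene'): grab(n)
s=ctrl.get_state(); p=s['position']; print(p,s['tool_rot'],s['ft_force'])
im,_=load('scene'); C=cloud('scene')
u,v=261,200
a=cv2.resize(im[v-20:v+30,u-32:u+34],(800,600),interpolation=cv2.INTER_CUBIC)
cv2.imwrite('pics/z2.png',a[:,:,::-1])
E
```

```text
time: 9.1
position: [0.5373, 0.0485, 0.1291]
tool_rot: [-3.057, -0.725, 0.001]
ft_force: [0.4, 0.2, -0.5]
grip_width: 0.347
grip_force: 49.5
[0.53732795 0.04859078 0.12918598] [-3.05656681e+00 -7.25134295e-01  1.00119373e-03] [-0.45699139  0.0052664  -0.84136806]
```

View pics/z2.png

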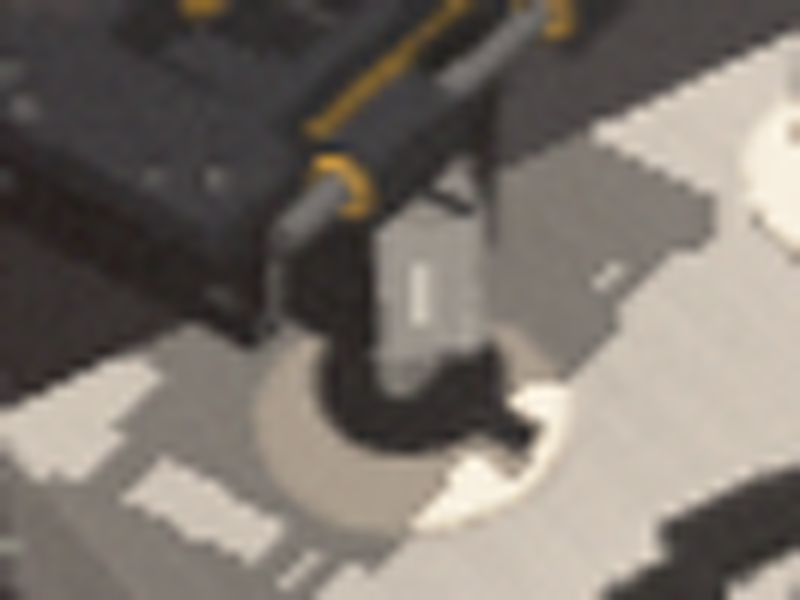

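The tool reads (0.5373, 0.0485) in free space but about (0.540, 0.0496) in contact, so pressing drifts it in +x. The shaft shows under the knob at about (405,375) in the crop. I'll fit models to the first pictures in both cameras to firm up the positions.

```bash
cat > fit.py <<'E'
from h import *
from scipy.optimize import minimize
S=8
def prj(n,P):
    p=ctrl.camera_params(n);T=np.linalg.inv(np.array(p['T']))
    return cv2.projectPoints(np.array(P,float),cv2.Rodrigues(T[:3,:3])[0],T[:3,3],np.array(p['mtx']),np.array(p['dist_coeffs']))[0].reshape(-1,2)
def place(pts,x,y,az,z):
    c,s=np.cos(az),np.sin(az); pts=np.array(pts)
    return np.c_[x+c*pts[:,0]-s*pts[:,1],y+s*pts[:,0]+c*pts[:,1],np.full(len(pts),z)]
t=np.linspace(0,2*np.pi,60,endpoint=False)
circ=lambda r:np.c_[r*np.cos(t),r*np.sin(t)]
KN=np.array([[-20,-15],[14,-15],[29,-3],[29,3],[14,15],[-20,15]])/1000
TAB=np.array([[0,-3],[34,-3],[34,3],[0,3]])/1000
def fill(m,n,P,u0,v0,val,hull=False):
    q=(prj(n,P)-[u0,v0]+.5)*S
    if hull: q=cv2.convexHull(q.astype(np.float32)).reshape(-1,2)
    cv2.fillPoly(m,[np.round(q*16-8).astype(np.int32)],float(val),shift=4)
def fit(n,typ,x0,W=22):
    im=cv2.imread(f'pics/{n}0.png'); 
    g=cv2.cvtColor(im,cv2.COLOR_BGR2GRAY).astype(float)
    z=.134 if typ=='k' else .086
    u0,v0=(prj(n,[[x0[0],x0[1],z]])[0]-W).astype(int)
    I=g[v0:v0+2*W,u0:u0+2*W]
    if typ=='k': I=np.minimum(im[v0:v0+2*W,u0:u0+2*W,0],255).astype(float)  # blue: wood dark
    def masks(p):
        A=np.zeros((2*W*S,2*W*S),np.float32);B=A.copy();V=A.copy()
        if typ=='k':
            hull=np.r_[place(KN,*p,.134),place(KN,*p,.094)]
            fill(B,n,hull,u0,v0,1,True); fill(A,n,place(KN,*p,.134),u0,v0,1); B=np.clip(B-A,0,1)
            fill(V,n,np.r_[place(circ(.045),*p,.134)],u0,v0,1)
        else:
            fill(A,n,place(circ(.022),*p,z),u0,v0,1); fill(A,n,place(TAB,*p,z),u0,v0,1)
            fill(B,n,np.r_[place(circ(.0075),*p,.086),place(circ(.0072),*p,.102)],u0,v0,1,True); A=np.clip(A-B,0,1)
            fill(V,n,place(circ(.040),*p,z),u0,v0,1)
        return [cv2.resize(cv2.GaussianBlur(M,(0,0),S*.5),(2*W,2*W),interpolation=cv2.INTER_AREA) for M in(A,B,V)]
    def cost(q):
        p=[x0[0]+q[0]/1000,x0[1]+q[1]/1000,x0[2]+q[2]/20]
        A,B,_=masks(p); V=V0
        D=np.stack([A,B,np.ones_like(A)],-1)[V]; 
        c,*_=np.linalg.lstsq(D,I[V],rcond=None); return np.mean((D@c-I[V])**2)
    V0=masks(x0)[2]>.5
    best=min((minimize(cost,s,method='Nelder-Mead',options=dict(initial_simplex=np.array(s)+[[0,0,0],[2,0,0],[0,2,0],[0,0,2]],xatol=.05,fatol=.01)) for s in([0,0,0],[2,-1,0],[-2,1,0])),key=lambda r:r.fun)
    q=best.x; print(n,typ,np.round([x0[0]*1000+q[0],x0[1]*1000+q[1],np.degrees(x0[2]+q[2]/20)],1),'rms',round(best.fun**.5,1),'std',I[V0].std().round(1))
E
python3 - <<'E'
from fit import *
for n in('top','scene'):
    fit(n,'k',[.471,-.2295,np.radians(-38.4)]); fit(n,'d',[.540,.0497,np.radians(26.8)])
C=cloud('scene'); p=np.array([.5373,.0485]); a=np.radians(26.65)
R=np.array([[np.cos(a),np.sin(a)],[-np.sin(a),np.cos(a)]])
L=((C[...,:2]-p)@R.T*1000); m=(abs(L[...,0])<45)&(abs(L[...,1])<18)&(C[...,2]>.108)&(C[...,2]<.152)
for v,u in zip(*np.nonzero(m)): print((v,u),L[v,u].round(1),(C[v,u,2]*1000).round(0),end='; ')
E
```

```text
top k [ 468.7 -229.8  -34.1] rms 15.5 std 53.8
top d [538.   49.6  29.2] rms 19.3 std 66.1
scene k [ 472.7 -228.7  -32.5] rms 22.2 std 58.7Traceback (most recent call last):
  File "<stdin>", line 3, in <module>
  File "fit.py", line 42, in fit
    best=min((minimize(cost,s,method='Nelder-Mead',options=dict(initial_simplex=np.array(s)+[[0,0,0],[2,0,0],[0,2,0],[0,0,2]],xatol=.05,fatol=.01)) for s in([0,0,0],[2,-1,0],[-2,1,0])),key=lambda r:r.fun)
  File "fit.py", line 42, in <genexpr>
    best=min((minimize(cost,s,method='Nelder-Mead',options=dict(initial_simplex=np.array(s)+[[0,0,0],[2,0,0],[0,2,0],[0,0,2]],xatol=.05,fatol=.01)) for s in([0,0,0],[2,-1,0],[-2,1,0])),key=lambda r:r.fun)
              ~~~~~~~~^^^^^^^^^^^^^^^^^^^^^^^^^^^^^^^^^^^^^^^^^^^^^^^^^^^^^^^^^^^^^^^^^^^^^^^^^^^^^^^^^^^^^^^^^^^^^^^^^^^^^^^^^^^^^^^^^^^^^^^^^^^^^
    res = _minimize_neldermead(fun, x0, args, callback, bounds=bounds,
                               **options)
    fxr = func(xr)
    fx = function(np.copy(x), *(wrapper_args + args))
  File "fit.py", line 38, in cost
    A,B,_=masks(p); V=V0
          ~~~~~^^^
  File "fit.py", line 32, in masks
    fill(A,n,place(circ(.022),*p,z),u0,v0,1); fill(A,n,place(TAB,*p,z),u0,v0,1)
    ~~~~^^^^^^^^^^^^^^^^^^^^^^^^^^^^^^^^^^^^
  File "fit.py", line 15, in fill
    q=(prj(n,P)-[u0,v0]+.5)*S
       ~~~^^^^^
  File "fit.py", line 5, in prj
    p=ctrl.camera_params(n);T=np.linalg.inv(np.array(p['T']))
ValueError: time passes only in moves, steps and waits
```

```bash
python3 - <<'E'
import pickle
from bench import ctrl
pickle.dump({n:ctrl.camera_params(n) for n in('top','scene')},open('cp.pkl','wb'))
E
sed -i "s/^def grab/import pickle,os\nCP=pickle.load(open('cp.pkl','rb'))\ndef grab/; s/ctrl.camera_params(n)/CP[n]/" h.py; sed -i "s/ctrl.camera_params(n)/CP[n]/" fit.py
python3 - <<'E'
from fit import *
fit('scene','d',[.541,.0497,np.radians(26.8)])
C=cloud('scene'); p=np.array([.5373,.0485]); a=np.radians(26.65)
R=np.array([[np.cos(a),np.sin(a)],[-np.sin(a),np.cos(a)]])
L=((C[...,:2]-p)@R.T*1000); m=(abs(L[...,0])<45)&(abs(L[...,1])<18)&(C[...,2]>.112)&(C[...,2]<.148)
for v in np.unique(np.nonzero(m)[0]):
    print(v,[(int(u),*L[v,u].round(0).astype(int).tolist(),int(C[v,u,2]*1000)) for u in np.nonzero(m[v])[0]])
E
```

```text
scene d [543.9  49.7  28.5] rms 24.8 std 66.6
194 [(265, 10, 8, 146)]
195 [(266, 15, 6, 147), (268, 12, 18, 137)]
197 [(263, 13, -4, 147), (265, 17, -1, 146), (268, 24, 3, 147)]
198 [(264, 17, -6, 147), (266, 21, -2, 146)]
199 [(259, 9, -17, 147), (260, 10, -13, 145), (263, 17, -9, 146), (265, 22, -7, 147), (266, 23, -4, 145), (267, 25, -2, 145), (268, 26, 1, 143)]
200 [(260, 11, -15, 143), (261, 14, -14, 144), (262, 16, -12, 143), (263, 19, -12, 146), (264, 20, -10, 144), (265, 22, -7, 144), (266, 25, -7, 144), (267, 25, -3, 142), (268, 26, 0, 140)]
201 [(259, 9, -17, 140), (260, 12, -16, 141), (261, 13, -13, 139), (262, 15, -11, 139), (263, 19, -12, 142), (264, 19, -8, 138), (265, 23, -8, 141), (266, 24, -5, 139), (267, 27, -5, 140), (268, 26, 1, 136)]
202 [(260, 10, -14, 135), (261, 13, -13, 136), (262, 16, -13, 137), (263, 18, -11, 136), (264, 20, -10, 137), (265, 23, -8, 137), (266, 22, -3, 133), (267, 24, -2, 133), (268, 25, 1, 131)]
203 [(251, -19, -18, 117), (260, 9, -13, 129), (261, 14, -14, 133), (262, 14, -11, 131), (263, 16, -9, 131), (264, 19, -9, 132), (265, 20, -6, 130
[... 311 characters left out ...]
6, 127), (262, 14, -11, 123), (263, 16, -9, 123), (264, 19, -9, 124), (265, 22, -8, 125), (266, 23, -6, 124), (267, 26, -5, 125), (268, 25, 0, 121)]
206 [(260, 10, -15, 120), (261, 12, -13, 120), (262, 16, -13, 122), (263, 17, -11, 121), (264, 19, -10, 121), (265, 21, -7, 120), (266, 24, -6, 121), (267, 24, -2, 118), (268, 26, 0, 118)]
207 [(260, 10, -15, 116), (261, 13, -15, 118), (262, 13, -10, 114), (263, 16, -10, 116), (264, 18, -8, 116), (265, 21, -8, 117), (266, 23, -5, 116), (267, 24, -3, 115), (268, 26, -1, 115)]
208 [(260, 11, -17, 115), (261, 13, -15, 114), (263, 16, -10, 112), (264, 19, -9, 113), (265, 20, -7, 112), (266, 24, -7, 114), (267, 25, -4, 113)]
209 [(262, 16, -14, 112)]
```

In the scene depth the held knob's nose sits about 1–3 mm behind nominal along its x. Relative to the dial, the tool should be near (0.543, 0.0505), i.e. further in +x. The earlier -x force was friction from the pressing drift. I'll try again there.

```bash
python3 -m inch '[[5.7,2,0,0,0,1],[5.7,2,-6,0,0,1],[5.7,2,-8,0,0,1],[5.7,2,-10,0,0,1],[5.7,2,-11,0,0,1],[5.7,2,-11,0,0,1]]'; python3 -m inch '[[0,0,-2,0,0,0],[0,0,-4,0,0,0],[0,0,-4,0,0,0]]'
```

```text
time: 9.95
position: [0.5431, 0.0513, 0.119]
tool_rot: [-3.049, -0.753, -0.0]
ft_force: [-1.9, 2.1, 4.5]
grip_width: 0.341
grip_force: 49.5
time: 10.32
position: [0.5428, 0.0519, 0.1141]
tool_rot: [-3.048, -0.753, 0.0]
ft_force: [-1.5, 5.0, 0.3]
grip_width: 0.349
grip_force: 49.5
```

The knob has dropped past the taper: Fz is about 0 at z = 0.114. The side force is +y, so I'll shift +1 mm in y and go down to the seat.

```bash
python3 -m inch '[[-0.3,1,0,0,0,0],[-0.3,1,-3,0,0,0],[-0.3,1,-6,0,0,0],[-0.3,1,-8,0,0,0],[-0.3,1,-8,0,0,0]]'
```

```text
time: 10.95
position: [0.5427, 0.052, 0.1061]
tool_rot: [-3.049, -0.752, 0.001]
ft_force: [-1.8, 4.4, 0.7]
grip_width: 0.346
grip_force: 49.5
```

```bash
python3 -m inch '[[0,0.8,-1,0,0,0],[0,0.8,-2,0,0,0],[0,0.8,-3,0,0,0],[0,0.8,-3,0,0,0]]' - 60;  python3 -m inch '[[0,0,-2,0,0,0],[0,0,-4,0,0,0],[0,0,-6,0,0,0],[0,0,-8,0,0,0],[0,0,-8,0,0,0],[0,0,-8,0,0,0]]'
```

```text
time: 11.45
position: [0.5427, 0.0521, 0.1039]
tool_rot: [3.05, 0.752, -0.001]
ft_force: [-5.0, 2.3, 6.1]
grip_width: 0.341
grip_force: 59.4
time: 12.2
position: [0.5428, 0.0521, 0.0976]
tool_rot: [3.049, 0.752, -0.002]
ft_force: [-8.9, 2.3, 16.6]
grip_width: 0.343
grip_force: 59.4
```

Fz is at the spring's bottom value. I'll push a little more to confirm the hard stop and ease off the -x side load.

```bash
python3 -m inch '[[-1,0,-1,0,0,0],[-2,0,-2,0,0,0],[-2,0,-3,0,0,0],[-2,0,-3,0,0,0],[-2,0,-3,0,0,0]]'; python3 - <<'E'
from h import *
im,d=grab('scene'); u,v=261,210
cv2.imwrite('pics/z3.png',cv2.resize(im[v-40:v+35,u-45:u+55],(800,600),interpolation=cv2.INTER_CUBIC)[:,:,::-1])
E
```

```text
time: 12.82
position: [0.5428, 0.0521, 0.0975]
tool_rot: [3.047, 0.751, 0.004]
ft_force: [-10.5, 0.7, 30.6]
grip_width: 0.335
grip_force: 59.5
```

View pics/z3.png

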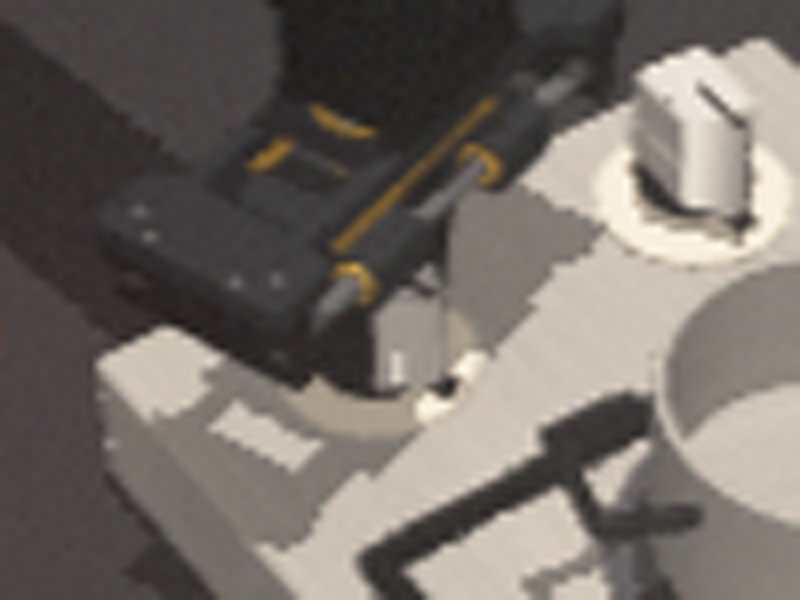

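The knob's underside sits on the dial with its nose over the tab at about (440,385). Fz rose from 17 to 31 N with only 0.1 mm of travel, so it is on the hard stop. Handing in.

```bash
python3 -c "
from bench import ctrl
s=ctrl.get_state();print(s['position'],s['ft_force'],s['time']);print(ctrl.close_job())"
```

```text
[0.54282967 0.05214685 0.09749482] [-11.99950831   1.47460862  31.51838663] 12.875
the job is handed in; nothing more can be done
None
```

The knob is fully home on the bare right-hand shaft, and I handed the job in at 12.9 s still holding it down on its bottom stop with about 31 N; no verdict came back.

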